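# Bring the test strips round to the front of the supply carousel

## Task

Turn the supply carousel on the blood-test desk by gently pushing the green tabs on its rim with the fingertips, until the white vial with the orange cap and band stands at the front, in line with the red pointer on the carousel's foot. Do not touch or lift the vials, bottles and little cup it carries, leave everything else on the table where it is, and finish with the hand clear and the carousel at rest.

Things in the scene. Friction and masses are not known exactly. Their poses are not given: they have to be found in the camera images.
- foot: Foot of the carousel, fixed to the table: grey disc 170 mm across, 12 mm high, with a flat red arrow-shaped pointer, 28 mm wide (head 57 mm) and 6 mm high, that lies on the table and reaches 228 mm from the centre, along the foot's own -x axis. Origin: on the carousel's turning axis, at table height. z is up. The front is the direction of the foot's -x axis.
- carousel: White round tray, 200 mm across, 8 mm thick, turning endlessly both ways about its vertical z axis above the foot. Stiff bearing (0.12 N m, about 1 N at the tabs): it stays where it is left and does not coast. Origin: on the axis, centre of its underside, 14 mm above the table. Six cups (53 mm across, rims 30 mm above the origin), centres 68 mm from the axis: one on its own -x axis, the rest every 60 degrees.
- tab0 (a point): Centre of one of the six green rim tabs, 116 mm from the axis, 39 mm above the table. The tabs are upright radial plates 8 mm thick, from 96 to 136 mm from the axis and from 14 to 64 mm above the table, half-way between the cups: at 30 (this one), 90, 150, 210, 270, 330 degrees from the carousel's own x axis. A fingertip can come down outside the tray beside a tab and push it round.
- hub_top (a point): Top centre of the steel hub, 28 mm across, on the carousel's axis, 62 mm above the table.
- strips: The marked item: white test-strip vial, 42 mm across, 52 mm tall, with orange cap and orange band. It stands loose in the cup on the carousel's own -x axis, its top 60 mm above the carousel's origin. Origin: centre of its underside.
- tincture: Amber bottle with white cap, 42 mm across, 55 mm tall. Stands loose in one of the carousel's six cups. Origin: centre of its underside.
- vial_blue: White vial with blue cap and band, 42 mm across, 52 mm tall. Stands loose in one of the carousel's six cups. Origin: centre of its underside.
- vial_green: White vial with green cap and band, 42 mm across, 52 mm tall. Stands loose in one of the carousel's six cups. Origin: centre of its underside.
- balm: Green glass jar with black cap, 42 mm across, 45 mm tall. Stands loose in one of the carousel's six cups. Origin: centre of its underside.
- steel_cup: Small open steel cup, 42 mm across, 45 mm tall. Stands loose in one of the carousel's six cups. Origin: centre of its underside.
- pink_cup: Pink plastic cup, 84 mm across, 75 mm tall, loose on the table beside the carousel. Bystander. Origin: centre of its underside.
- carton: White and yellow carton, 55 x 75 mm, 70 mm tall with a raised flap to 98 mm, loose on the table behind the carousel. Bystander. Origin: centre of its underside.
- meter: White glucose meter, 95 x 55 mm, 18 mm tall, loose, lying on the table beside the carousel. Bystander. Origin: centre of its underside.
- clamp_yellow: Yellow limb clamp, 112 mm long, 60 mm wide, 18 mm tall, loose, lying on the table behind the carousel. Bystander. Origin: centre of its underside.
Mind the look-alikes: they are no part of the job. Leave any yellow look-alike of the vial_blue alone.

How it is judged:
On the way, in this order (a step that is already met when the one before it is completed fails the run):
1. the fingers push the carousel (contact force between the fingers and carousel above 0.2 N), for 0.05 s.
2. the orange-capped vial stands at the front, in line with the pointer (y of strips in the frame of foot between -0.01 and 0.01 m and x of strips in the frame of foot below -0.05 m), for 0.2 s.
At the end, for the whole second after the job is handed in: The orange-capped vial stands at the front, its centre within 10 mm of the pointer's centre line; all six items are upright in their cups; the carousel is at rest (all of step 2 and z of each of strips, tincture, vial_blue, vial_green, balm, steel_cup in the frame of carousel below 0.015 m and horizontal distance between each of strips, tincture, vial_blue, vial_green, balm, steel_cup and carousel below 0.076 m and angle between each of strips, tincture, vial_blue, vial_green, balm, steel_cup's own z axis and vertical below 0.2 rad and angular speed of carousel below 0.05 rad/s); the robot touches nothing.
It fails at once if an item on the carousel is lifted more than 15 mm out of its place (z of any of strips, tincture, vial_blue, vial_green, balm, steel_cup in the frame of carousel above 0.023 m).
It fails at once if the robot touches an item on the carousel (over 0.5 N) (contact force between any of the fingers, the arm and strips above 0.5 N or contact force between any of the fingers, the arm and tincture above 0.5 N or contact force between any of the fingers, the arm and vial_blue above 0.5 N or contact force between any of the fingers, the arm and vial_green above 0.5 N or contact force between any of the fingers, the arm and balm above 0.5 N or contact force between any of the fingers, the arm and steel_cup above 0.5 N).
It fails at once if the carousel is pushed or gripped harder than 30 N (contact force between any of the fingers, the arm and carousel above 30 N).
It fails at once if another thing on the table is moved more than 15 mm (distance of any of pink_cup, carton, meter, clamp_yellow from where it was at the start of the episode above 0.015 m).
It also fails if it takes over 45 s, if anything falls off the work surface, if the arm or the gripper's body presses on something with over 40 N, if the wrist force passes 120 N, or if a joint passes its speed limit or range.

## Robot

A 6-joint arm with a two-finger parallel gripper is mounted at the origin on the work surface. World frame = base frame: x ahead of the robot, y to its left, z up, the work surface at z = 0. Lengths are in m, angles in rad, forces in N, time in s.
With the tool pointing down it reaches from about 0.375 to 0.975 m from the base axis. Payload 3.8 kg.
Tool frame: the origin (TCP) lies where the fingers leave the gripper's body, on its centre line; the fingertips stand 73 mm ahead of it and the grasp point (between the pads) lies 54 mm ahead of it (nose_length is the distance from the TCP to the fingertips, in m); z points along the fingers, y is the line along which they close (so a half turn about z gives the same grasp; the last joint's range is limited). The gripper opens to 85 mm and grips with 20 to 120 N. Pads are 22 mm wide; open, the fingers measure 114 mm over their backs; the gripper's body (76 mm by 85 mm) begins 54 mm behind the grasp point. The pads swing forward as they close: fully open they stand 13 mm farther back than shut.
Start: joints at [-1.381, 0.264, 1.604, -0, 1.274, -0.037], TCP at [0.152, -0.658, 0.304] pointing down, gripper open.
Joint ranges: [-2.63, 2.63], [-0.94, 2.18], [0.31, 2.57], [-1.31, 4.45], [0, 2.66], [-2.55, 2.55]. Speed limits (rad/s): [2.57, 2.57, 3.14, 3.14, 3.14, 3.14].

## Interface

Orientations are given as a rotation vector (axis times angle).
In Python, from workcell import read_state, read_camera, calibration, finish_job, look_for, cut_out, tip_of, nose_length gives the robot as it stands.
- The arm moves only by the tool step_arm, never from a script. Its argument "targets" is a list of rows, each a list of 3 entries, a list of its own where there are three numbers: the turn, a rotation vector about the tool's x, y, z in rad, then the shift along the tool's x, y, z in mm, then the finger opening in mm, from 0 to 85.4. In form: [[[ax, ay, az], [x, y, z], grip], ...]. A call has 1 to 5 rows; each row shifts and turns the commanded pose from where the row before left it, along the tool's axes as they then stand; what a row does not reach is not made up. A row lasts 1/12 s, in which the tool goes at most 41.7 mm and 7.16 degrees, less where a joint would pass 70% of its speed; a pose out of reach is approached as far as the arm can. A call with a gripper value outside its range is refused whole. The fingers move at their own pace and stop on an object; "grip_force" is the grip in N (left out, the last holds). Time passes only in rows, so rows that do not move let the fingers close. It gives the time, the measured TCP pose, the force, the opening and the grip force at its end, in the units of the state.
- read_state(): the state, without advancing time (a new reading comes with each control period).
- read_camera(name): name is "scene" or "top" or "wrist"; returns the picture (480x640x3 uint8, red, green, blue); there is no depth.
- calibration(name): a dict with "camera_matrix" (3x3 intrinsics, pixels), "dist_coeffs" ([k1, k2, p1, p2, k3] as OpenCV has them; the pictures are not rectified), "R" (3x3) and "t" (3): a world point X has camera coordinates R X + t. Camera axes: x right, y down, z forward; pixel columns grow to the right and rows downward; lengths in m; the calibration is good to about 2 mm. A picture is of the moment at which its call begins: read the wrist's pose just before it. calibration takes no time and is no camera call; for the wrist camera it gives the pose at the moment of the call.
- finish_job(): hands the job in; it is judged then, once.
Trained networks look in the newest picture that a camera, given by its name, has taken for a name from the list of things; names that differ only in an ending like _2 or _b are one class to them, and where a whole thing is asked for, a point or a joint stands for the part that bears it (a point fixed in the world has none). Each returns a list of dicts, best first, with "score" (0 to 1); they miss things now and then, are a little off and sometimes report something else, mostly with a low value. They report only what shows in the picture. A call takes as long as a camera call. They do not tell look-alikes from the thing itself.
- look_for(camera, query): "extent" ([left, top, right, bottom] in pixels, round what is visible of it).
- cut_out(camera, query): "region" (480x640 bool, what is visible of it) and "extent" ([left, top, right, bottom] in pixels, round what is visible of it).
- tip_of(camera, query): "at" ([row, column] in pixels: a listed point, or the origin of a listed thing).
The state is a dict: "time": time; "q": joint angles; "joint_vel": joint speeds; "joint_torque": joint torques, N m; "tool_pos": TCP position; "tcp_rot": TCP orientation; "wrist_force": force on the tool from outside, world axes, zero at the start; "torque": the same for the moment, N m; "width": opening from 0.0 (shut) to 1.0 (fully open); "grip_force": force on a finger pad.
Only numpy, scipy, OpenCV 4.12 (cv2) and the standard library are available. Lean on these libraries where they do the work, as an engineer would, in place of code of your own. Each camera call takes 0.05 s, during which the arm holds its last target. There are 200 camera calls.

## Working session

There is one attempt and no reset: what is moved stays moved. The work goes in short steps, Python scripts to look and compute and a tool call to move; the robot and the scene stay as the last step left them, time stands still between calls to the robot, and variables do not carry over. Pictures are saved under pics/ and viewed, at most 10 in all, crops included, and the job is handed in when it is done.

Besides the shell and the picture viewer there is one more tool, called after "Request:" in YAML: its name, and indented under it one key for each argument. step_arm: Moves the arm, as the interface text tells. Its arguments: {"type":"object","properties":{"targets":{"type":"array","items":{"type":"array"}},"grip_force":{"type":"number"}},"required":["targets"]}

```bash
mkdir -p pics; ls
python3 - <<'E'
from workcell import *
import cv2,numpy as np
s=read_state();print(s)
for c in("top","scene"):
    im=read_camera(c);cv2.imwrite(f"pics/{c}0.png",im[:,:,::-1])
    k=calibration(c);print(c,k)
    for q in["hub_top","strips","foot","tab0","carousel"]:
        print(q,[(np.round(r['at'],1).tolist(),round(r['score'],2)) for r in tip_of(c,q)][:4])
E
```

```text
pics
{'time': 0.0, 'q': array([-1.38089603e+00,  2.64752188e-01,  1.60542773e+00,  8.10505793e-06,
        1.27369869e+00, -3.69060457e-02]), 'joint_vel': array([-1.61098628e-03,  2.75394075e-04, -1.17470790e-03, -4.23990118e-04,
       -6.38073308e-05,  2.30193165e-03]), 'joint_torque': array([ 5.07731438e-04, -5.15104759e+01, -3.67309856e+01,  4.70132920e-05,
        1.29487971e-02,  2.12520263e-05]), 'tool_pos': array([ 0.15166954, -0.65713181,  0.30253348]), 'tcp_rot': array([-3.11914861e+00, -3.55241749e-01,  2.62091280e-04]), 'wrist_force': array([ 0.39651113, -0.45066429,  0.33032765]), 'torque': array([ 0.06218639,  0.02661761, -0.033866  ]), 'grip_force': 0.0, 'width': 0.9959582219181641}
top {'camera_matrix': array([[470.58724808,   0.        , 315.36967694],
       [  0.        , 470.58724808, 246.57147359],
       [  0.        ,   0.        ,   1.        ]]), 'dist_coeffs': array([-0.04318919,  0.        ,  0.        ,  0.        ,  0.        ]), 'R': array([[-0.02402712, -0.99967471,  0.00855407],
       [-0.99015559,  0.02261635, -0.13813184],
       [ 0.13789345, -0.01
[... 164 characters left out ...]
[259.3, 341.7], 0.89)]
foot []
tab0 []
carousel [([280.8, 308.9], 0.93)]
scene {'camera_matrix': array([[473.39541418,   0.        , 319.61237165],
       [  0.        , 473.39541418, 235.42458885],
       [  0.        ,   0.        ,   1.        ]]), 'dist_coeffs': array([-0.1261323,  0.       ,  0.       ,  0.       ,  0.       ]), 'R': array([[-0.30713917,  0.95164781,  0.0056551 ],
       [ 0.73173931,  0.23995586, -0.63794887],
       [-0.60845962, -0.19180103, -0.77005796]]), 't': array([ 0.13270649, -0.45125871,  1.27653618])}
hub_top [([207.9, 328.7], 0.79)]
strips [([219.9, 291.4], 0.68), ([220.3, 369.0], 0.25)]
foot []
tab0 [([191.6, 376.8], 0.73)]
carousel [([225.5, 327.2], 0.66)]
```

View pics/top0.png

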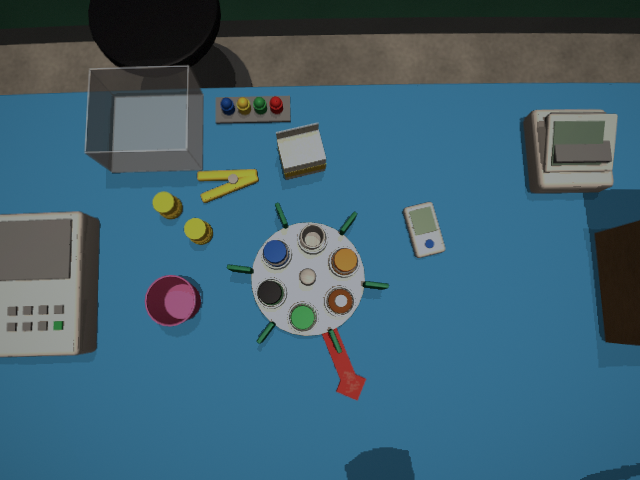

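View pics/scene0.png

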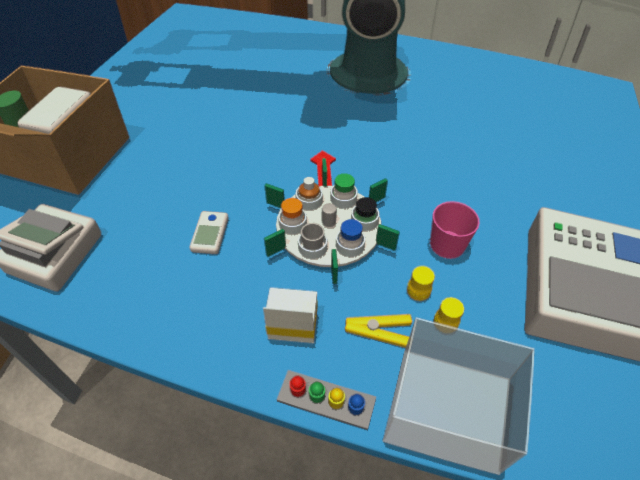

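The top view shows the carousel hub near (307,276), the orange cap at (344,261), and the red pointer running down-right to about (350,385). The tray therefore has to turn clockwise, about 80 to 90°. The scene view agrees.

```bash
cat > h.py <<'E'
from workcell import *
import cv2,numpy as np
def ray(c,uv,z):
    k=calibration(c);p=cv2.undistortPoints(np.array(uv,float).reshape(-1,1,2),k['camera_matrix'],k['dist_coeffs'])[:,0]
    d=np.c_[p,np.ones(len(p))]@k['R'];o=-k['R'].T@k['t']
    return (o+d*((z-o[2])/d[:,2])[:,None])[:,:2]
def proj(c,X):
    k=calibration(c);return cv2.projectPoints(np.array(X,float),cv2.Rodrigues(k['R'])[0],k['t'],k['camera_matrix'],k['dist_coeffs'])[0][:,0]
def blob(im,hlo,hhi,smin,vmin,box):
    h=cv2.cvtColor(im,cv2.COLOR_RGB2HSV);m=(h[...,0]>=hlo)&(h[...,0]<=hhi)&(h[...,1]>smin)&(h[...,2]>vmin)
    b=np.zeros_like(m);x0,y0,x1,y1=box;b[y0:y1,x0:x1]=1;return m&b
def cents(m,amin):
    n,l,s,c=cv2.connectedComponentsWithStats(m.astype(np.uint8));return [(c[i],s[i,4]) for i in range(1,n) if s[i,4]>=amin]
E
python3 - <<'E'
from h import *
im=cv2.imread("pics/top0.png")[:,:,::-1].copy()
hub=ray("top",[[307.5,276]],.062)[0];print("hub img",hub)
# tabs: green, 6 comps -> centroid at z~.05; fit circle
t=[c for c in cents(blob(im,60,88,110,20,(215,190,400,365)),40)]
for c,a in t: print(c.round(1),a,ray("top",[c],.05).round(4))
P=ray("top",[c for c,a in t if a<400],.05)
# orange cap
for c,a in cents(blob(im,8,20,150,100,(325,240,365,280)),40): print("cap",c,a,ray("top",[c],.072))
r=cents(blob(im,0,5,150,100,(315,320,380,410)),30)+cents(blob(im,174,180,150,100,(315,320,380,410)),30)
print("red",[(c.round(1),a) for c,a in r])
m=blob(im,0,5,150,100,(315,320,380,410))|blob(im,174,180,150,100,(315,320,380,410))
v,u=np.nonzero(m);Q=ray("top",np.c_[u,v],.006)
print("red far",np.linalg.norm(Q-hub,axis=1).max(),Q.mean(0))
for n in("pink_cup","carton","meter","clamp_yellow"):
    pass
for n,uv,z in(("pink",[174,300],.05),("meter",[424,230],.018),("carton",[301,152],.07)):print(n,ray("top",[uv],z))
s=ray("scene",[[328.7,207.9]],.062);print("hub scene",s)
E
```

```text
hub img [0.57942235 0.06227918]
[281.  214.8] 120 [[0.6868 0.1056]]
[347.7 222.8] 131 [[ 0.6702 -0.0087]]
[239.6 268.6] 154 [[0.5955 0.1772]]
[375.2 284.9] 149 [[ 0.5625 -0.0518]]
[302.1 317.1] 419 [[0.5118 0.0729]]
[265.5 332.2] 135 [[0.4883 0.1343]]
[334.4 340.2] 101 [[0.4724 0.0199]]
cap [345.10327456 259.48866499] 397 [[ 6.04526287e-01 -5.35077033e-04]]
red [(array([344.1, 369.4]), np.int32(1018))]
red far 0.2253578422066459 [0.41937447 0.00253844]
pink [[0.54496913 0.28781776]]
meter [[ 0.66024586 -0.14779138]]
carton [[0.79163326 0.06876692]]
hub scene [[0.58081586 0.06505254]]
```

Request:
step_arm:
  targets:
    - [[0,0,0],[30,-24,0],0]
    - [[0,0,0],[30,-24,0],0]
    - [[0,0,0],[30,-24,0],0]
    - [[0,0,0],[30,-24,0],0]
    - [[0,0,0],[30,-24,0],0]

```text
time: 1.02
tool_pos: [0.2716, -0.5057, 0.304]
tcp_rot: [3.121, 0.354, 0.0]
wrist_force: [0.4, -0.7, 0.2]
width: 0.299
grip_force: 0.0
```

Request:
step_arm:
  targets:
    - [[0,0,0],[30,-24,0],0]
    - [[0,0,0],[30,-24,0],0]
    - [[0,0,0],[30,-24,0],0]
    - [[0,0,0],[30,-24,0],0]
    - [[0,0,0],[30,-24,0],0]

```text
time: 1.43
tool_pos: [0.3909, -0.3548, 0.3043]
tcp_rot: [3.121, 0.355, 0.001]
wrist_force: [1.0, 0.4, 0.0]
width: 0.002
grip_force: 0.0
```

Request:
step_arm:
  targets:
    - [[0,0,0],[30,-24,0],0]
    - [[0,0,0],[30,-24,0],0]
    - [[0,0,0],[30,-24,0],0]
    - [[0,0,0],[30,-24,0],0]
    - [[0,0,0],[30,-24,0],0]

```text
time: 1.85
tool_pos: [0.5102, -0.204, 0.3043]
tcp_rot: [3.121, 0.356, 0.001]
wrist_force: [-0.2, -1.0, -0.8]
width: 0.002
grip_force: 0.0
```

Request:
step_arm:
  targets:
    - [[0,0,0],[30,-24,0],0]
    - [[0,0,0],[30,-24,0],0]
    - [[0,0,0],[30,-24,0],0]
    - [[0,0,0],[30,-24,0],0]
    - [[0,0,0],[30,-24,0],0]

```text
time: 2.27
tool_pos: [0.6295, -0.0533, 0.3042]
tcp_rot: [3.121, 0.356, 0.001]
wrist_force: [0.9, -0.7, 0.5]
width: -0.004
grip_force: 0.0
```

Request:
step_arm:
  targets:
    - [[0,0,-0.12],[0,0,0],0]
    - [[0,0,-0.12],[0,0,0],0]
    - [[0,0,-0.12],[0,0,0],0]
    - [[0,0,-0.12],[0,0,0],0]
    - [[0,0,-0.12],[0,0,0],0]

```text
time: 2.68
tool_pos: [0.6286, -0.0548, 0.3039]
tcp_rot: [2.873, 1.271, 0.0]
wrist_force: [0.1, 0.2, 0.0]
width: 0.002
grip_force: 0.0
```

Request:
step_arm:
  targets:
    - [[0,0,-0.12],[0,0,0],0]
    - [[0,0,-0.12],[0,0,0],0]
    - [[0,0,-0.12],[0,0,0],0]
    - [[0,0,-0.12],[0,0,0],0]
    - [[0,0,-0.12],[0,0,0],0]

```text
time: 3.1
tool_pos: [0.6285, -0.0551, 0.304]
tcp_rot: [2.369, 2.063, 0.0]
wrist_force: [0.2, 0.1, -1.3]
width: -0.001
grip_force: 0.0
```

Request:
step_arm:
  targets:
    - [[0,0,-0.12],[0,0,0],0]
    - [[0,0,-0.12],[0,0,0],0]
    - [[0,0,-0.12],[0,0,0],0]
    - [[0,0,-0.12],[0,0,0],0]
    - [[0,0,-0.12],[0,0,0],0]

```text
time: 3.52
tool_pos: [0.6285, -0.0551, 0.304]
tcp_rot: [1.654, 2.671, 0.0]
wrist_force: [0.2, -0.1, -0.0]
width: 0.004
grip_force: 0.0
```

Request:
step_arm:
  targets:
    - [[0,0,-0.12],[0,0,0],0]
    - [[0,0,-0.12],[0,0,0],0]
    - [[0,0,-0.12],[0,0,0],0]
    - [[0,0,-0.12],[0,0,0],0]
    - [[0,0,-0.12],[0,0,0],0]

```text
time: 3.93
tool_pos: [0.6285, -0.0551, 0.304]
tcp_rot: [0.791, 3.04, 0.0]
wrist_force: [-0.2, 0.1, 0.1]
width: -0.002
grip_force: 0.0
```

```bash
cat >> h.py <<'E'
C=np.array([.5793,.0628])
def where(R=122,ang=-24):
    s=read_state();M=cv2.Rodrigues(s['tcp_rot'])[0];p=s['tool_pos'];a=np.radians(ang)
    d=p[:2]-C;print("t",s['time'],"p",p.round(4),"z-axis",M[:,2].round(3),"yaw",np.degrees(np.arctan2(M[1,0],M[0,0])).round(1),"R",(np.hypot(*d)*1e3).round(1),"ang",np.degrees(np.arctan2(d[1],d[0])).round(1),"F",s['wrist_force'].round(2),"q6",s['q'][5].round(2),'w',s['width'])
    T=np.r_[C+R/1e3*np.array([np.cos(a),np.sin(a)]),.103]
    print("shift tool mm",(M.T@(T-p)*1e3).round(1))
def top(name):
    im=read_camera("top");cv2.imwrite(f"pics/{name}.png",im[:,:,::-1])
    for c,a in cents(blob(im,8,20,150,100,(250,220,370,340)),120):
        d=ray("top",[c],.072)[0]-C;print("cap",c.round(1),a,"R",np.hypot(*d).round(4),"ang",np.degrees(np.arctan2(d[1],d[0])).round(1))
E
python3 -c "
from h import *
where()"
```

```text
t 3.9333 p [ 0.6285 -0.0551  0.304 ] z-axis [ 0. -0. -1.] yaw 150.8 R 127.8 ang -67.3 F [-0.18  0.12  0.14] q6 -1.19 w -0.002427531454427955
shift tool mm [-21.   89.9 201. ]
```

Request:
step_arm:
  targets:
    - [[0,0,0],[-7,30,20],0]
    - [[0,0,0],[-7,30,20],0]
    - [[0,0,0],[-7,30,20],0]
    - [[0,0,-0.09],[0,0,30],0]
    - [[0,0,0],[0,0,0],0]

```text
time: 4.35
tool_pos: [0.6883, 0.0144, 0.2068]
tcp_rot: [-0.653, -3.062, 0.003]
wrist_force: [-3.0, -0.2, -1.7]
width: -0.001
grip_force: 0.0
```

Run:
```python
from h import *
where();top("t1")
im=read_camera("wrist");cv2.imwrite("pics/w1.png",im[:,:,::-1])
```

```text
t 4.35 p [0.6883 0.0144 0.2068] z-axis [-0.011  0.    -1.   ] yaw 155.9 R 119.3 ang -23.9 F [-3.01 -0.17 -1.66] q6 -1.17 w -0.001444742279535931
shift tool mm [ -3.7   0.3 103.7]
```

View pics/w1.png

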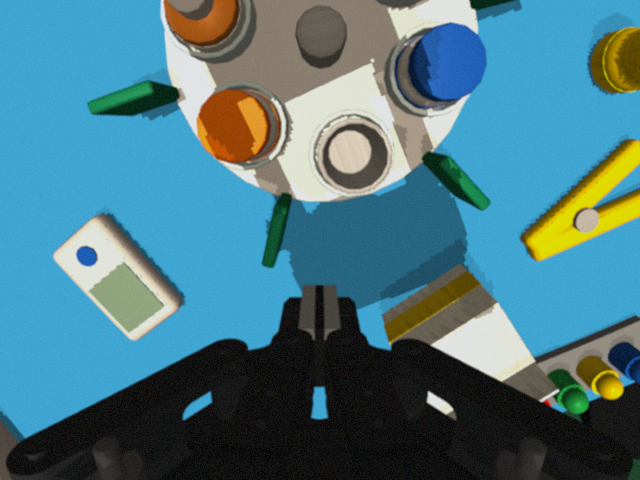

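The wrist view shows the closed fingertips near (320,300), outside the tray and beside the tab at (277,230). The carton is clear on the right. I'll descend now.

Request:
step_arm:
  targets:
    - [[0,0,0],[-3,0,26],0]
    - [[0,0,0],[0,0,26],0]
    - [[0,0,0],[0,0,26],0]
    - [[0,0,0],[0,0,25],0]
    - [[0,0,0],[0,0,0],0]

```text
time: 4.87
tool_pos: [0.6909, 0.0107, 0.1076]
tcp_rot: [-0.665, -3.064, 0.002]
wrist_force: [-0.9, -0.2, -1.5]
width: 0.0
grip_force: 0.0
```

```bash
python3 -c "
from h import *
where()"
```

```text
t 4.8667 p [0.6909 0.0107 0.1076] z-axis [-0.007 -0.    -1.   ] yaw 155.5 R 123.2 ang -25.0 F [-0.94 -0.17 -1.53] q6 -1.16 w 4.930607077167737e-05
shift tool mm [1.2 2.2 4.6]
```

Request:
step_arm:
  targets:
    - [[0,0,0.035],[0.1,-4.3,2],0]
    - [[0,0,0.035],[0.1,-4.3,1],0]
    - [[0,0,0.035],[0.1,-4.3,0],0]
    - [[0,0,0.035],[0.1,-4.3,0],0]
    - [[0,0,0.035],[0.1,-4.3,0],0]

```text
time: 5.28
tool_pos: [0.6849, -0.0078, 0.112]
tcp_rot: [0.933, 2.995, 0.002]
wrist_force: [0.6, 0.2, -1.2]
width: -0.001
grip_force: 0.5
```

Request:
step_arm:
  targets:
    - [[0,0,0.04],[0.1,-4.9,0],0]
    - [[0,0,0.04],[0.1,-4.9,0],0]
    - [[0,0,0.04],[0.1,-4.9,0],0]
    - [[0,0,0.04],[0.1,-4.9,0],0]
    - [[0,0,0.04],[0.1,-4.9,0],0]

```text
time: 5.7
tool_pos: [0.6694, -0.0267, 0.1122]
tcp_rot: [1.227, 2.886, 0.003]
wrist_force: [0.3, -0.4, -0.0]
width: -0.002
grip_force: 0.5
```

```bash
python3 -c "
from h import *
where();top('t2')"
```

```text
t 5.7 p [ 0.6694 -0.0267  0.1122] z-axis [ 0.006 -0.    -1.   ] yaw 133.9 R 127.0 ang -44.8 F [ 0.29 -0.39 -0.03] q6 -0.84 w -0.0022343645916410204
shift tool mm [14.  43.   9.4]
cap [325.9 308.2] 133 R 0.0614 ang -151.3
```

View pics/t2.png

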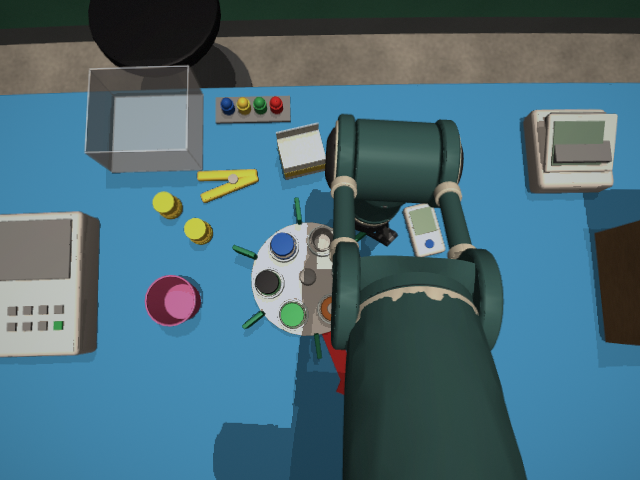

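The arm hides the right side of the tray, but the tray has turned about 10° clockwise: the front tab is now at (317,348) and nothing else has moved. I'll track the visible tabs and keep pushing.

Request:
step_arm:
  targets:
    - [[0,0,0.04],[1,-4.9,2],0]
    - [[0,0,0.04],[1,-4.9,2],0]
    - [[0,0,0.04],[1,-4.9,2],0]
    - [[0,0,0.04],[1,-4.9,1],0]
    - [[0,0,0.04],[0.5,-4.9,1],0]

```text
time: 6.17
tool_pos: [0.6477, -0.0386, 0.1036]
tcp_rot: [1.507, 2.75, 0.004]
wrist_force: [0.7, 0.3, 1.1]
width: 0.002
grip_force: 0.6
```

```bash
cat >> h.py <<'E'
def tabs(name):
    im=read_camera("top");cv2.imwrite(f"pics/{name}.png",im[:,:,::-1]);o=[]
    for c,a in cents(blob(im,60,88,110,20,(205,180,400,375)),80):
        d=ray("top",[c],.05)[0]-C
        if .112<np.hypot(*d)<.122: o.append(np.degrees(np.arctan2(d[1],d[0])))
    print("tabs",np.round(o,1),"mod60",np.round(np.mod(o,60),1))
E
python3 -c "
from h import *
where();tabs('t3')"
```

```text
t 6.1667 p [ 0.6477 -0.0386  0.1036] z-axis [ 0.006 -0.001 -1.   ] yaw 122.6 R 122.3 ang -56.0 F [0.72 0.33 1.06] q6 -0.67 w 0.0015457242599036572
shift tool mm [20.4 64.2  0.9]
tabs [ -4.5  55.6 115.6 175.6] mod60 [55.5 55.6 55.6 55.6]
```

Request:
step_arm:
  targets:
    - [[0,0,0.04],[0.1,-4.9,0],0]
    - [[0,0,0.04],[0.1,-4.9,0],0]
    - [[0,0,0.04],[0.1,-4.9,0],0]
    - [[0,0,0.04],[0.1,-4.9,0],0]
    - [[0,0,0.04],[0.1,-4.9,0],0]

```text
time: 6.63
tool_pos: [0.6258, -0.0497, 0.103]
tcp_rot: [1.773, 2.588, 0.003]
wrist_force: [1.3, 0.0, 0.1]
width: 0.001
grip_force: 0.6
```

Request:
step_arm:
  targets:
    - [[0,0,0.04],[0.1,-4.9,0],0]
    - [[0,0,0.04],[0.1,-4.9,0],0]
    - [[0,0,0.04],[0.1,-4.9,0],0]
    - [[0,0,0.04],[0.1,-4.9,0],0]
    - [[0,0,0.04],[0.1,-4.9,0],0]

```text
time: 7.05
tool_pos: [0.6021, -0.0563, 0.1029]
tcp_rot: [2.023, 2.398, 0.004]
wrist_force: [1.2, -0.3, 0.5]
width: -0.004
grip_force: 0.6
```

```bash
python3 -c "
from h import *
where();tabs('t4')"
```

```text
t 7.05 p [ 0.6021 -0.0563  0.1029] z-axis [ 0.005 -0.001 -1.   ] yaw 99.7 R 121.2 ang -79.2 F [ 1.2  -0.33  0.51] q6 -0.3 w -0.004104468390301047
shift tool mm [53.5 99.1  0.2]
tabs [ -27.5   32.4   92.6 -147.4  152.5] mod60 [32.5 32.4 32.6 32.6 32.5]
```

Request:
step_arm:
  targets:
    - [[0,0,0.04],[0.1,-4.9,0],0]
    - [[0,0,0.04],[0.1,-4.9,0],0]
    - [[0,0,0.04],[0.1,-4.9,0],0]
    - [[0,0,0.04],[0.1,-4.9,0],0]
    - [[0,0,0.04],[0.1,-4.9,0],0]

```text
time: 7.52
tool_pos: [0.5775, -0.0578, 0.1023]
tcp_rot: [2.252, 2.186, 0.004]
wrist_force: [0.3, -1.5, -0.3]
width: -0.004
grip_force: 0.6
```

Request:
step_arm:
  targets:
    - [[0,0,0.04],[0.1,-4.9,0],0]
    - [[0,0,0.04],[0.1,-4.9,0],0]
    - [[0,0,0.04],[0.1,-4.9,0],0]
    - [[0,0,0.04],[0.1,-4.9,0],0]
    - [[0,0,0.04],[0.1,-4.9,0],0]

```text
time: 7.93
tool_pos: [0.5531, -0.0547, 0.1022]
tcp_rot: [2.459, 1.95, 0.004]
wrist_force: [0.8, -1.8, 0.4]
width: 0.0
grip_force: 0.6
```

Request:
step_arm:
  targets:
    - [[0,0,0.04],[0.1,-4.9,0],0]
    - [[0,0,0.04],[0.1,-4.9,0],0]
    - [[0,0,0.04],[0.1,-4.9,0],0]
    - [[0,0,0.04],[0.1,-4.9,0],0]
    - [[0,0,0],[0,0,0],0]

```text
time: 8.35
tool_pos: [0.5333, -0.0482, 0.1016]
tcp_rot: [2.608, 1.75, 0.002]
wrist_force: [0.3, 0.6, -0.2]
width: -0.0
grip_force: 0.0
```

```bash
python3 -c "
from h import *
where();tabs('t5')"
```

```text
t 8.35 p [ 0.5333 -0.0482  0.1016] z-axis [ 0.002 -0.    -1.   ] yaw 67.7 R 120.1 ang -112.5 F [ 0.31  0.57 -0.17] q6 0.25 w -0.00034256303263223946
shift tool mm [116.5 122.4  -1.2]
tabs [ -1.   59.1 -61.2 119.1 179. ] mod60 [59.  59.1 58.8 59.1 59. ]
```

Request:
step_arm:
  targets:
    - [[0,0,0.036],[0.1,-4.4,0],0]
    - [[0,0,0.036],[0.1,-4.4,0],0]
    - [[0,0,0.036],[0.1,-4.4,0],0]
    - [[0,0,0.036],[0.1,-4.4,0],0]
    - [[0,0,0],[0,0,0],0]

```text
time: 8.82
tool_pos: [0.5176, -0.0402, 0.1008]
tcp_rot: [2.727, 1.559, 0.001]
wrist_force: [0.2, -0.3, -0.2]
width: -0.002
grip_force: 0.0
```

```bash
python3 -c "
from h import *
where();tabs('t6')"
```

```text
t 8.8167 p [ 0.5176 -0.0402  0.1008] z-axis [ 0.001 -0.    -1.   ] yaw 59.5 R 120.0 ang -120.9 F [ 0.22 -0.29 -0.22] q6 0.41 w -0.00184355493398241
shift tool mm [133.8 122.1  -2. ]
tabs [ -9.4  50.6 -69.6 110.6 170.5] mod60 [50.6 50.6 50.4 50.6 50.5]
```

The tabs put the vial at about -159.5°, against the pointer at -159.35°. I'll back off, rise and move away.

Request:
step_arm:
  targets:
    - [[0,0,0],[-2,6,0],0]
    - [[0,0,0],[-2,6,0],0]
    - [[0,0,0],[0,0,-30],0]
    - [[0,0,0],[0,0,-40],0]
    - [[0,0,0],[0,0,-40],0]

```text
time: 9.28
tool_pos: [0.525, -0.0503, 0.2098]
tcp_rot: [-2.726, -1.558, 0.005]
wrist_force: [0.3, -0.6, 0.1]
width: 0.004
grip_force: 0.0
```

Request:
step_arm:
  targets:
    - [[0,0,0],[-35,0,-20],0]
    - [[0,0,0],[-35,10,-20],0]
    - [[0,0,0],[-35,10,0],0]
    - [[0,0,0],[-35,10,0],0]
    - [[0,0,0],[-35,10,0],0]

```text
time: 9.7
tool_pos: [0.4713, -0.2231, 0.2513]
tcp_rot: [2.725, 1.559, 0.002]
wrist_force: [0.5, 0.3, -0.6]
width: -0.005
grip_force: 0.0
```

Request:
step_arm:
  targets:
    - [[0,0,0],[-30,20,0],0]
    - [[0,0,0],[-30,20,0],0]
    - [[0,0,0],[-30,20,0],0]
    - [[0,0,0],[-30,20,0],0]
    - [[0,0,0],[0,0,0],0]

```text
time: 10.12
tool_pos: [0.4793, -0.3717, 0.2503]
tcp_rot: [2.726, 1.551, -0.001]
wrist_force: [0.1, 0.6, 0.7]
width: 0.003
grip_force: 0.0
```

Run:
```python
from h import *
where();tabs('t7')
im=read_camera("top");cv2.imwrite("pics/t8.png",im[:,:,::-1])
for c,a in cents(blob(im,8,20,150,100,(250,220,370,345)),120):
    d=ray("top",[c],.072)[0]-C;print("cap",c.round(1),a,np.hypot(*d).round(4),np.degrees(np.arctan2(d[1],d[0])).round(1))
m=blob(im,0,5,150,80,(315,320,380,410))|blob(im,174,180,150,80,(315,320,380,410))
v,u=np.nonzero(m);Q=ray("top",np.c_[u,v],.006)-C
# pointer line: per-radius bins angle
r=np.hypot(*Q.T);a=np.degrees(np.arctan2(Q[:,1],Q[:,0]))
for lo in range(130,230,15):
    k=(r>lo/1e3)&(r<(lo+15)/1e3)
    if k.any(): print(lo,k.sum(),a[k].min().round(1),a[k].max().round(1))
```

```text
t 10.1167 p [ 0.4793 -0.3717  0.2503] z-axis [ 0.002 -0.004 -1.   ] yaw 59.3 R 445.9 ang -103.0 F [0.07 0.6  0.69] q6 -0.16 w 0.0025287921199368436
shift tool mm [439.4 -15.4 145.9]
tabs [  -9.4   50.6  -69.6  110.7 -129.3  170.5] mod60 [50.6 50.6 50.4 50.7 50.7 50.5]
cap [282.5 308.4] 274 0.0668 141.9
cap [322.8 314.1] 425 0.0677 -159.1
130 133 -164.7 -153.5
145 131 -164.1 -154.3
160 134 -163.8 -154.6
175 120 -163.8 -154.6
190 224 -166.6 -152.0
205 151 -165.3 -153.3
220 15 -160.4 -157.9
```

View pics/t8.png

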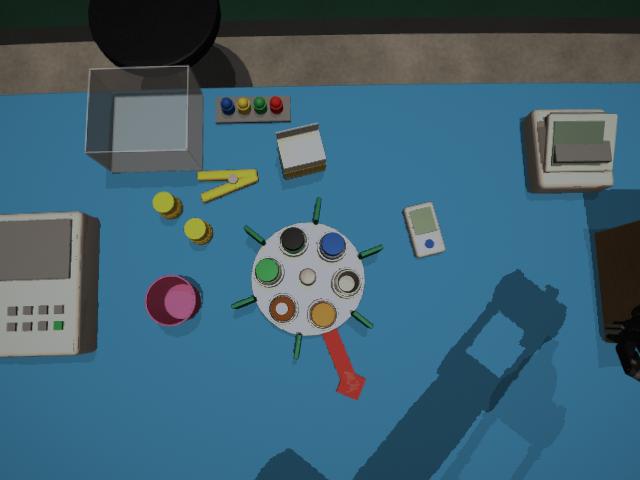

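The orange cap is at (323,314), in line with the pointer: -159.1° against -159.2°. The bystanders are where they were, all items are in their cups, and the arm is clear. I'll hand the job in.

```bash
python3 -c "
from workcell import *
print(finish_job())"
```

```text
the job is handed in; nothing more can be done
None
```

The orange-capped vial now stands at the front, within about half a degree of the pointer's centre line. The other items are still in their cups, nothing else on the table moved, the hand is clear, and the job is handed in; it returned no verdict.

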